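# Collar the coat-peg plank and hold it out to the pointer

## Task

Get the coat-peg plank ready for drilling its end: put each steel collar over the peg it fits, the wide-bored one on the thick peg and the narrow-bored one on the thin peg, both right down on the plank, and let go of them. Then slide the plank straight out along the bench, without lifting it off, until its free end is directly under the pointer of the marking stand; it will overbalance there, so keep hold of its inner part and finish still holding it level on the bench. Never let it tip, and leave the other things on the cabinet where they are.

Things in the scene. Friction and masses are not known exactly. Their poses are not given: they have to be found in the camera images.
- bench_edge (a point): Low plywood bench, 140 x 400 mm, 40 mm high, fixed; its place and turn vary. This point: middle of the outer short edge of its top, past which the plank sticks out. Axes: y outward along the bench (to the robot's left), x across it away from the robot, z up. The top reaches 400 mm from here in -y and 70 mm to either side.
- plank_center (a point): Wooden coat-peg plank, 60 (x) x 440 (y) x 18 mm (z), 0.25 to 0.45 kg, loose, flat on the bench top and about in line with it, its free end 50 to 90 mm past the bench edge. This point: centre of the board, half-way through its thickness; y points to the free end, z up. Two pegs stand on its middle line, at y = +100 (thick) and -10 mm (thin). The bare inner part, y = -30 to -220 mm, is where to hold.
- plank_end (a point): Middle of the plank's free outer end face, half-way through its thickness, 220 mm from plank_center; same axes. With the collars on, the plank overbalances once this end is some 200 mm past the bench edge; the pointer is beyond that.
- thick_peg (a point): Foot of the thick peg, on the plank's upper face: round, 22 mm in diameter, 30 mm high, with a chamfered top.
- thin_peg (a point): Foot of the thin peg, on the plank's upper face: round, 12 mm in diameter, 30 mm high, with a chamfered top.
- wide_collar_mid (a point): Steel ring collar, the larger one: outside 54 mm, bore 28 mm, 20 mm high, lying flat on the cabinet top (z = 0) to the robot's left, in front of the bench. This point is its centre, half-way up (10 mm above its underside). Belongs on the thick peg.
- narrow_collar_mid (a point): Steel ring collar, the smaller one: outside 40 mm, bore 18 mm, 20 mm high, lying flat on the cabinet top (z = 0) to the robot's left, in front of the bench; the two collars may have swapped places. This point is its centre, half-way up (10 mm above its underside). Belongs on the thin peg.
- pointer (a point): Marking stand, fixed, 86 mm high: a post on the far side (+x) of the plank's path, beyond the bench's outer edge, with a level brass pointer (5 mm) reaching square across the path to 12 mm past its middle, 19 mm above the plank's upper face. This point: the pointer's underside over the bench's middle line, 77 mm up, 240 to 280 mm out from the bench edge; axes as the bench (y outward). The plank's end passes below it.
- nail_tray: Bystander: white ceramic tray with nails, 110 x 170 x 28 mm; origin under its centre.
- stud_finder: Bystander: yellow stud finder, 70 x 150 mm and 33 mm high; origin under its centre.
- mallet: Bystander: wooden hammer lying flat, 275 mm long along its x, head 60 x 110 x 60 mm at +x; origin on the table under the handle's axis, 85 mm behind the head's centre.
- spirit_level: Bystander: aluminium spirit level, 300 mm long (y), 22 mm wide, 50 mm high; origin under its centre.
- key_bowl: Bystander: terracotta bowl, 120 mm across, 45 mm high; origin under its centre.
- shoe_brush: Bystander: wooden shoe brush, 50 x 150 x 45 mm; origin under its centre.
There are look-alikes about, which are no part of the job. What is shaped like the part that bears wide_collar_mid but blue is not meant.

How it is judged:
By the outcome, as a careful person would: the job done as asked, in the order asked, and still so for the second after the job is handed in, while the arm keeps its last pose, push and grip.
It also fails if it takes over 72 s, if anything falls off the work surface, if the arm or the gripper's body presses on something with over 40 N, if the wrist force passes 120 N, or if a joint passes its speed limit or range.

## Robot

A 7-joint arm with a two-finger parallel gripper is mounted at the origin on the work surface. World frame = base frame: x ahead of the robot, y to its left, z up, the work surface at z = 0. Lengths are in m, angles in rad, forces in N, time in s.
With the tool pointing down it reaches from about 0.4 to 0.9 m from the base axis. Payload 5.6 kg.
Tool frame: the origin (TCP) lies at the very end of the fingers, on their centre line; the grasp point (between the pads) lies 19 mm behind it; z points along the fingers, x is the direction in which the jaws open and shut, and the axes are right-handed (so a half turn about z gives the same grasp; the last joint's range is limited). The gripper opens to 92 mm and grips with 3 to 60 N. Pads are 20 mm wide; open, the fingers measure 128 mm over their backs; the gripper's body (75 mm by 189 mm) begins 69 mm behind the grasp point.
Start: joints at [1.171, 0.468, -0.012, 1.603, 0.006, 1.071, -0.056], TCP at [0.227, -0.609, 0.215] pointing down, gripper open.
Joint ranges: [-2.53, 2.53], [-0.31, 2.02], [-1.57, 1.55], [0.28, 2.44], [-1.29, 4.43], [0.15, 1.84], [-2.92, 2.92]. Speed limits (rad/s): [2.57, 2.57, 3.14, 3.14, 3.14, 3.14, 3.14].

## Interface

Orientations are given as a unit quaternion [x, y, z, w].
In Python, from cell import ctrl gives the robot as it stands. Calls block until the motion is done:
- ctrl.movep(position, orientation): joint-space move of the TCP to a pose.
- ctrl.servo_line(position, speed=0.15, rotation=None, force_limit=None): straight line of the TCP; rotation=None keeps the orientation; speed is the mean speed in m/s. With force_limit (N) it stops when the force on the tool has changed by that much, and returns True; else False.
- ctrl.move_joints(angles): joint-space move.
- ctrl.move_gripper(opening): finger opening in m; the grip force is fixed at half the most; returns when the fingers have stopped.
- ctrl.sleep(seconds).
- ctrl.ik(position, orientation): joint angles nearest the present ones, or None.
- ctrl.state(): the state.
- ctrl.capture(name): name is "scene" or "side" or "wrist"; returns a dict with "frame" (384x512x3 uint8, red, green, blue), "vertical_fov" (degrees; the focal length in pixels is half the picture's height over the tangent of half this angle, whatever the lens; pixels are square), "cx", "cy" (the principal point, pixels), "cam_to_world" (4x4, takes a point from camera to world coordinates). Camera axes: x right, y up, looking along -z (the intrinsics and any distortion apply to the point x, -y, -z); pixel columns grow to the right and rows downward; lengths in m; the calibration is good to about 2 mm. A picture is of the moment at which its call begins. There is no depth.
A pose or a line that the arm cannot do raises ctrl.MotionError and nothing moves.
- ctrl.sign_off(): hands the job in, once; it reports no verdict.
The state is a dict: "t": time; "joints": joint angles; "qd": joint speeds; "joint_torque": joint torques, N m; "position": TCP position; "orientation": TCP orientation; "wrist_force": force on the tool from outside, world axes, zero at the start; "torque": the same for the moment, N m; "finger_gap": finger opening in m.
Only numpy, scipy, OpenCV 4.12 (cv2) and the standard library are available. Lean on these libraries where they do the work, as an engineer would, in place of code of your own. Each camera call takes 0.05 s, during which the arm holds its last target. There are 200 camera calls.

## Working session

There is one attempt and no reset: what is moved stays moved. The work goes in short steps, each a Python script; the robot and the scene stay as the last script left them, time stands still between calls to the robot, and variables do not carry over. Pictures are saved under pics/ and viewed, about 8 in all and at most 12, crops included, and the job is handed in when it is done.

```bash
ls; mkdir -p pics; python3 - <<'E'
from cell import ctrl
import cv2,numpy as np
for n in ("scene","side"):
    c=ctrl.capture(n); cv2.imwrite(f"pics/{n}0.png",c["frame"][:,:,::-1])
    print(n,{k:(np.round(v,4).tolist() if k=="cam_to_world" else v) for k,v in c.items() if k!="frame"})
print(ctrl.state())
E
```

```text
pics
scene {'vertical_fov': 42.92555231100563, 'cx': 256.48190712226534, 'cy': 197.35910267267036, 'cam_to_world': [[0.1307, -0.8515, 0.5078, 1.357], [0.9914, 0.1096, -0.0715, -0.0836], [0.0052, 0.5128, 0.8585, 1.486], [0.0, 0.0, 0.0, 1.0]]}
side {'vertical_fov': 53.480082491648076, 'cx': 256.8118422557627, 'cy': 198.37835570185453, 'cam_to_world': [[-0.8788, 0.3452, -0.3295, 0.1505], [-0.4771, -0.6491, 0.5925, 0.6964], [-0.0094, 0.6779, 0.7351, 0.9361], [0.0, 0.0, 0.0, 1.0]]}
{'t': 0.1, 'joints': array([ 1.17097914,  0.4683237 , -0.01159677,  1.60351732,  0.00601791,
        1.07140249, -0.05628686]), 'qd': array([-0.00104215, -0.00280008,  0.00065646, -0.00163035, -0.00117851,
        0.00089655,  0.00061275]), 'joint_torque': array([ 1.76239588e-03, -5.21644449e+01, -1.22408624e-02, -2.44364870e+01,
       -5.67990134e-02,  1.40610512e-02,  7.95637288e-05]), 'position': array([ 0.22678641, -0.60859497,  0.21371905]), 'orientation': array([ 8.21354865e-01, -5.70416982e-01, -7.00079195e-04, -4.04278656e-04]), 'wrist_force': array([ 0.83364906, -0.13151944, -0.24128011]), 'torque': array([-0.03680157, -0.03629196,  0.01036048]), 'finger_gap': 0.09195220588442525}
```

View pics/scene0.png

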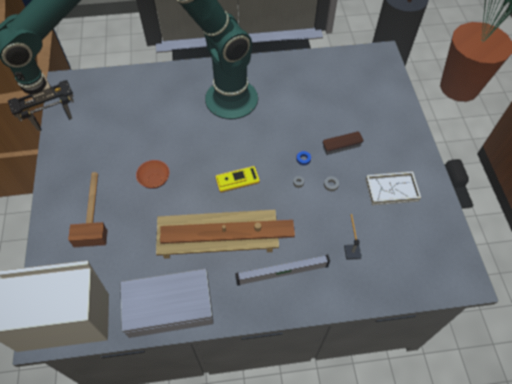

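View pics/side0.png

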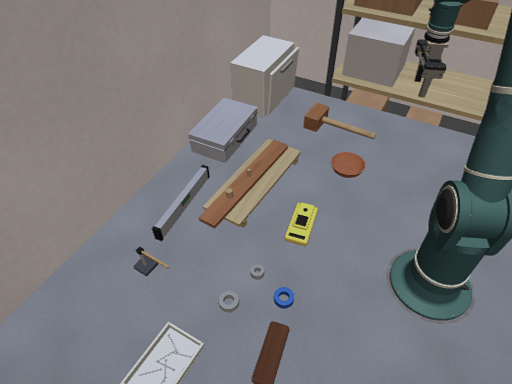

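Candidates in the scene picture: grey ring (332,183) larger, grey ring (299,182) smaller, and a blue ring (304,158), the excluded look-alike. Thick peg at (258,226), thin peg at (224,228), pointer tip about (353,214).

```bash
cat > h.py <<'E'
from cell import ctrl
import cv2,numpy as np
from scipy.spatial.transform import Rotation as R
def ray(c,u,v):
    f=192/np.tan(np.radians(c["vertical_fov"])/2); T=np.array(c["cam_to_world"])
    d=T[:3,:3]@np.array([(u-c["cx"])/f,-(v-c["cy"])/f,-1]); return T[:3,3],d
def onz(c,u,v,z):
    o,d=ray(c,u,v); return o+d*(z-o[2])/d[2]
def proj(c,p):
    f=192/np.tan(np.radians(c["vertical_fov"])/2); T=np.array(c["cam_to_world"])
    q=T[:3,:3].T@(np.array(p)-T[:3,3]); return np.array([c["cx"]+f*q[0]/-q[2],c["cy"]-f*q[1]/-q[2]])
def tri(a,b):
    A=np.zeros((3,3));y=np.zeros(3)
    for o,d in (a,b):
        d=d/np.linalg.norm(d);P=np.eye(3)-np.outer(d,d);A+=P;y+=P@o
    return np.linalg.solve(A,y)
def down(yaw): # tool z down, tool x (jaw axis) at angle yaw in world
    return R.from_matrix(np.array([[np.cos(yaw),np.sin(yaw),0],[np.sin(yaw),-np.cos(yaw),0],[0,0,-1]])).as_quat()
def save(c,n,box=None,s=1):
    im=c["frame"][:,:,::-1]
    if box: im=im[box[1]:box[3],box[0]:box[2]]
    cv2.imwrite(f"pics/{n}.png",cv2.resize(im,None,fx=s,fy=s,interpolation=cv2.INTER_CUBIC))
E
python3 - <<'E'
from h import *
s=ctrl.capture("scene");d=ctrl.capture("side")
for n,a,b,z in [("wide",(332,183),(229,301),.02),("narrow",(299,182),(257.5,271),.02),("blue",(304,158),(284,297),.02),
  ("thick top",(258,225),(228,189),.088),("thin top",(224,226),(248.5,170),.088),("ptr tip",(352.5,214),(168,267),.08),("ptr post",(352,239),(140,250),.086),
  ("plank free n",(294,221),(203,220),.058),("plank free f",(295,237),(203,220),.058),("plank in n",(161,228),(288,151),.058),
  ("bench c1",(277,210),(236,221),.04),("bench c2",(158,217),(300,150),.04)]:
    print(n,onz(s,*a,z).round(3),onz(d,*b,z).round(3))
st=ctrl.state();w=ctrl.capture("wrist")
T=np.eye(4);T[:3,:3]=R.from_quat(st["orientation"]).as_matrix();T[:3,3]=st["position"]
print((np.linalg.inv(T)@w["cam_to_world"]).round(3),w["vertical_fov"],w["cx"],w["cy"])
save(s,"crop",(150,135,390,275),3.3)
E
```

```text
wide [0.465 0.313 0.02 ] [0.451 0.314 0.02 ]
narrow [0.446 0.197 0.02 ] [0.428 0.199 0.02 ]
blue [0.345 0.234 0.02 ] [0.329 0.235 0.02 ]
thick top [0.634 0.024 0.088] [0.628 0.02  0.088]
thin top [ 0.623 -0.085  0.088] [ 0.614 -0.085  0.088]
ptr tip [0.629 0.339 0.08 ] [0.623 0.332 0.08 ]
ptr post [0.721 0.314 0.086] [0.72  0.327 0.086]
plank free n [0.619 0.147 0.058] [0.644 0.141 0.058]
plank free f [0.677 0.14  0.058] [0.644 0.141 0.058]
plank in n [ 0.588 -0.291  0.058] [ 0.556 -0.264  0.058]
bench c1 [0.56  0.099 0.04 ] [0.563 0.086 0.04 ]
bench c2 [ 0.536 -0.302  0.04 ] [ 0.528 -0.308  0.04 ]
[[ 1.    -0.001  0.001  0.001]
 [-0.001 -0.96  -0.28  -0.079]
 [ 0.001  0.28  -0.96  -0.171]
 [ 0.     0.     0.     1.   ]] 69.46896601410637 253.02259831839874 186.56534400575734
```

View pics/crop.png

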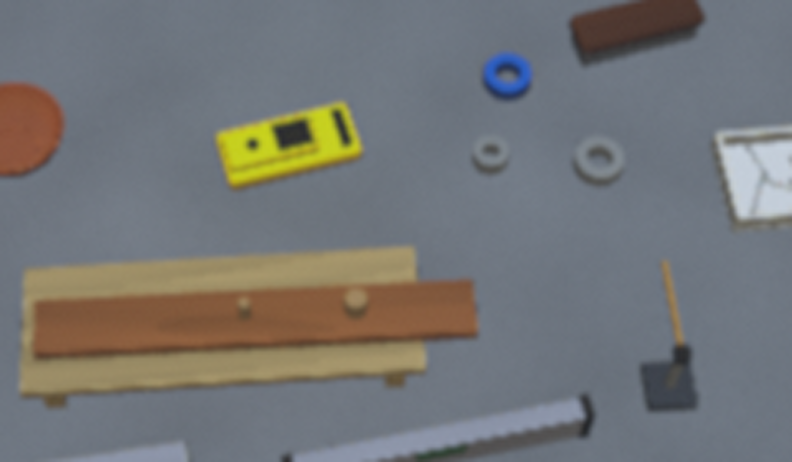

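Choice confirmed in the crop: grey larger ring (600,160) is the wide collar, grey smaller ring (490,153) the narrow; blue one (508,75) is left alone. Now to a close look from above.

```bash
python3 - <<'E'
from h import *
ctrl.movep([0.45,0.25,0.23],down(-0.07))
w=ctrl.capture("wrist");save(w,"w1")
print(proj(w,[.46,.313,.02]),proj(w,[.44,.198,.02]))
ctrl.movep([0.62,0.10,0.28],down(-0.07))
w=ctrl.capture("wrist");save(w,"w2")
np.savez("w2.npz",**{k:w[k] for k in w})
print(ctrl.state()["t"],ctrl.state()["position"])
import cv2
a=cv2.imread("pics/w1.png");b=cv2.imread("pics/w2.png")
cv2.imwrite("pics/w12.png",cv2.resize(np.vstack([a,b]),None,fx=.78,fy=.78,interpolation=cv2.INTER_AREA))
E
```

```text
[256.63176137 117.07793844] [248.16877149 199.54226661]
4.3833 [0.61846775 0.10237675 0.27995572]
```

View pics/w12.png

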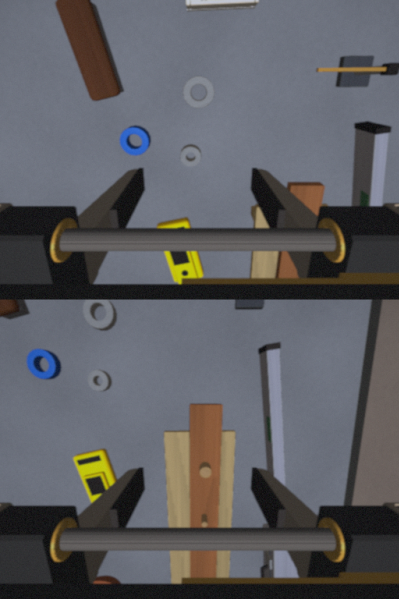

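```bash
python3 - <<'E'
from h import *
im=cv2.imread("pics/w2.png");w=dict(np.load("w2.npz"));hsv=cv2.cvtColor(im,cv2.COLOR_BGR2HSV)
for u,v in [(263,150),(225,200),(263,218),(262,285),(290,200)]: print((u,v),hsv[v,u])
H,S,V=[hsv[:,:,i].astype(int) for i in range(3)]
pl=(H<13)&(S>90)&(V>60); be=(H>=13)&(H<30)&(S>60)
pl[:, :200]=0;pl[:,330:]=0;pl[300:]=0; be[:, :195]=0;be[:,330:]=0;be[300:]=0
for z,m,n,r0,r1 in ((.058,pl,"plank",145,215),(.04,be,"bench",178,235)):
    L=[];Rr=[]
    for r in range(r0,r1,4):
        c=np.flatnonzero(m[r]);L.append(onz(w,c[0]-.5,r,z)[:2]);Rr.append(onz(w,c[-1]+.5,r,z)[:2])
    for q in (L,Rr):
        q=np.array(q);k=np.polyfit(q[:,1],q[:,0],1);print(n,"edge x=a*y+b",k.round(4),"resid",np.abs(np.polyval(k,q[:,1])-q[:,0]).max().round(4))
for u in (250,263,276): print("free end",onz(w,u,np.flatnonzero(pl[:,u])[0]-.5,.058).round(4))
for u in (220,228,292): print("bench edge",onz(w,u,np.flatnonzero(be[:,u])[0]-.5,.04).round(4))
pg=be.astype(np.uint8);pg[:,:246]=0;pg[:,284:]=0
n,_,st,ce=cv2.connectedComponentsWithStats(pg)
for i in range(1,n):
    if st[i,4]>15: print("peg blob",st[i],ce[i])
g=cv2.cvtColor(cv2.imread("pics/w1.png"),cv2.COLOR_BGR2GRAY)
print(cv2.HoughCircles(g,cv2.HOUGH_GRADIENT,1,20,param1=80,param2=18,minRadius=8,maxRadius=26))
E
```

```text
(263, 150) [ 12 146 133]
(225, 200) [ 20  85 156]
(263, 218) [ 17  97 153]
(262, 285) [ 17 102 125]
(290, 200) [ 20  89 163]
plank edge x=a*y+b [0.0628 0.5988] resid 0.002
plank edge x=a*y+b [0.0933 0.6525] resid 0.003
bench edge x=a*y+b [0.0579 0.5472] resid 0.0008
bench edge x=a*y+b [0.0616 0.6853] resid 0.0007
free end [0.6171 0.1439 0.058 ]
free end [0.6353 0.1427 0.058 ]
free end [0.6534 0.1415 0.058 ]
bench edge [0.5678 0.0931 0.04  ]
bench edge [0.5799 0.0923 0.04  ]
bench edge [0.6767 0.0875 0.04  ]
peg blob [277 170   7 124 455] [281.3032967  244.12527473]
peg blob [253 207  20  25 322] [262.78571429 218.96273292]
peg blob [257 274  11  20 153] [261.53594771 283.45098039]
[[[173.5 179.5  18.8]
  [254.5 118.5  10.6]
  [245.5 197.5  13. ]
  [ 87.5 299.5  13.2]
  [424.5 320.5  13. ]
  [ 81.5 321.5  10.3]]]
```

```bash
cat >> h.py <<'E'
def ring(c,p,rad,tol=14):
    """circle of world radius rad near world point p; returns world point, px"""
    f=192/np.tan(np.radians(c["vertical_fov"])/2);T=np.array(c["cam_to_world"])
    dep=-(T[:3,:3].T@(np.array(p)-T[:3,3]))[2]; r=f*rad/dep; q=proj(c,p)
    g=cv2.GaussianBlur(cv2.cvtColor(c["frame"],cv2.COLOR_RGB2GRAY),(0,0),1)
    cs=cv2.HoughCircles(g,cv2.HOUGH_GRADIENT,1,4,param1=60,param2=7,minRadius=int(r*.88),maxRadius=int(np.ceil(r*1.12)))
    cs=[] if cs is None else [k for k in cs[0] if np.hypot(*(k[:2]-q))<tol]
    im=np.ascontiguousarray(c["frame"][:,:,::-1])
    if cs: k=cs[0];cv2.circle(im,(int(k[0]),int(k[1])),int(round(k[2])),(0,0,255),1);cv2.circle(im,(int(k[0]),int(k[1])),1,(0,0,255),-1)
    x,y=int(q[0]),int(q[1]); crop=cv2.resize(im[max(0,y-60):y+60,max(0,x-60):x+60],(380,380),interpolation=cv2.INTER_CUBIC)
    return (onz(c,cs[0][0],cs[0][1],p[2]) if cs else None),r,[list(np.round(k,1)) for k in cs[:3]],crop
E
python3 - <<'E'
from h import *
Y=-0.06;crops=[]
for n,p,h,rad in (("thin",[.620,-.087,.088],.19,.006),("thick",[.6275,.023,.088],.19,.011),("wide",[.462,.313,.02],.11,.027),("narrow",[.440,.2,.02],.11,.020)):
    ctrl.movep([p[0],p[1],h],down(Y));ctrl.sleep(.3);c=ctrl.capture("wrist")
    q,r,l,cr=ring(c,p,rad);crops.append(cr);print(n,q,proj(c,p).round(1),round(r,1),l)
cv2.imwrite("pics/rings.png",cv2.resize(np.vstack([np.hstack(crops[:2]),np.hstack(crops[2:])]),(600,600)))
print(ctrl.state()["t"])
E
```

```text
thin [ 0.61905322 -0.08748498  0.088     ] [252.4 187. ] 5.8 [[np.float32(251.5), np.float32(187.5), np.float32(5.9)], [np.float32(252.5), np.float32(180.5), np.float32(6.0)]]
thick [0.62857615 0.02597175 0.088     ] [252.6 184.4] 10.8 [[np.float32(253.5), np.float32(181.5), np.float32(12.4)]]
wide [0.45639626 0.31130367 0.02      ] [252.1 188.5] 27.5 [[np.float32(246.5), np.float32(190.5), np.float32(26.0)], [np.float32(248.5), np.float32(184.5), np.float32(24.9)], [np.float32(242.5), np.float32(191.5), np.float32(30.4)]]
narrow [0.43358979 0.19813808 0.02      ] [252.9 190.3] 20.3 [[np.float32(246.5), np.float32(192.5), np.float32(17.7)], [np.float32(247.5), np.float32(188.5), np.float32(17.7)], [np.float32(247.5), np.float32(197.5), np.float32(22.4)]]
8.9667
```

View pics/rings.png

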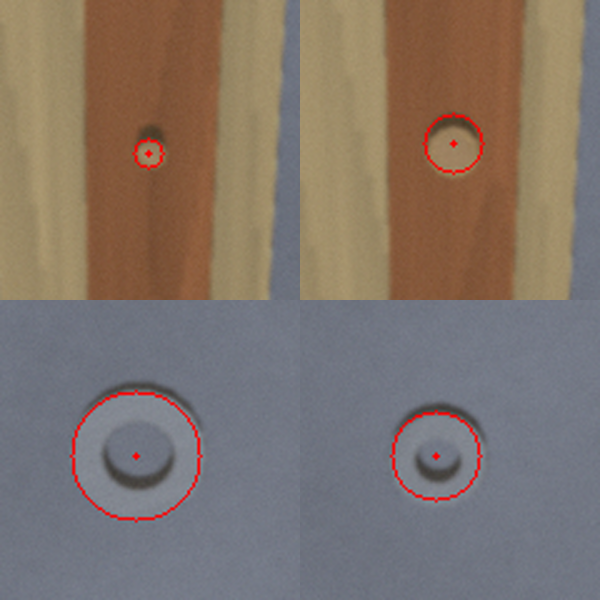

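```bash
python3 - <<'E'
from h import *
Y=-0.06
ctrl.move_gripper(.065)
p=[.4336,.198]
ctrl.movep([*p,.06],down(Y));print(ctrl.servo_line([*p,.004],.08,force_limit=15))
ctrl.move_gripper(.0);s=ctrl.state();print("gap",s["finger_gap"],s["position"],s["wrist_force"])
c0=ctrl.capture("wrist")
ctrl.servo_line([*p,.14],.15)
s=ctrl.state();print("gap",s["finger_gap"],s["wrist_force"])
ctrl.movep([.6193,-.0872,.14],down(Y));ctrl.sleep(.3)
c=ctrl.capture("wrist");s=ctrl.state();print(s["position"],s["t"])
q=s["position"];q=np.array([q[0],q[1],q[2]+.016])
print(ring(c,q,.02)[:3],proj(c,q),proj(c,[.6193,-.0872,.088]))
save(c,"hold",(130,100,390,300),2.5)
E
```

```text
False
gap 0.039180988724558635 [0.43382868 0.1979792  0.00425649] [-0.95713427 -0.86299278  2.77801572]
gap 0.03873762168102889 [ 0.26714396  0.30959467 -0.82104364]
[ 0.61928478 -0.08650434  0.14019937] 13.95
(array([ 0.6199578 , -0.08417739,  0.15619937]), np.float64(32.47663069540582), [[np.float32(253.5), np.float32(235.5), np.float32(33.0)], [np.float32(251.5), np.float32(239.5), np.float32(28.6)], [np.float32(253.5), np.float32(245.5), np.float32(34.2)]]) [252.62329405 238.9938729 ] [252.81748758 202.90693229]
```

View pics/hold.png

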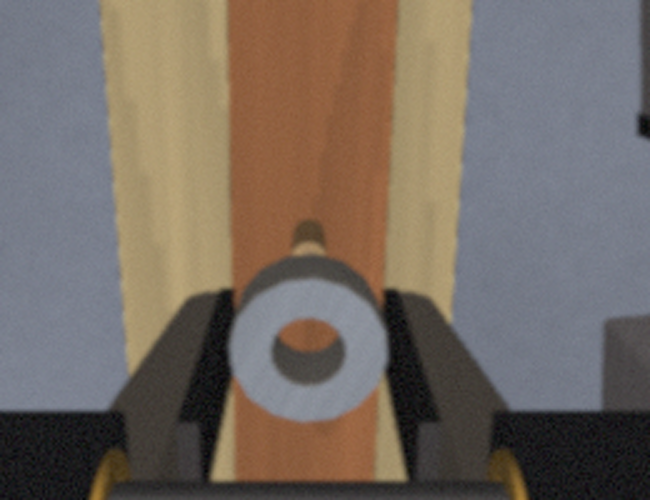

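```bash
python3 - <<'E'
from h import *
p=[.6193,-.0870]
ctrl.servo_line([*p,.10],.15);ctrl.sleep(.1)
hit=ctrl.servo_line([*p,.0625],.05,force_limit=8);s=ctrl.state();print(hit,s["position"],s["wrist_force"],s["torque"])
c=ctrl.capture("wrist");save(c,"place1",(130,100,390,300),2.5);print(s["t"])
E
```

```text
True [ 0.61852797 -0.08700243  0.06230588] [-0.23702365 -0.43057986  4.73231571] [-0.09606117  0.07352896 -0.03072095]
15.2
```

View pics/place1.png

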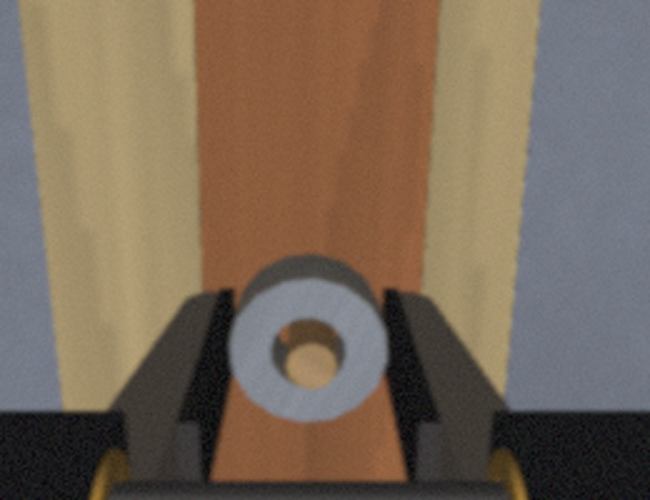

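Collar is over the thin peg and on the plank (peg top showing in the bore at crop (312,362); contact at z=0.0623). Release, then fetch the wide collar.

```bash
python3 - <<'E'
from h import *
Y=-0.06
ctrl.move_gripper(.06);s=ctrl.state();p=s["position"]
ctrl.servo_line([p[0],p[1],.14],.15)
p=[.4564,.3113]
ctrl.move_gripper(.078)
ctrl.movep([*p,.07],down(Y));print(ctrl.servo_line([*p,.004],.08,force_limit=15))
ctrl.move_gripper(.0);s=ctrl.state();print("gap",s["finger_gap"],s["position"])
ctrl.servo_line([*p,.15],.2)
ctrl.movep([.6283,.0237,.14],down(Y));ctrl.sleep(.3)
c=ctrl.capture("wrist");s=ctrl.state();print(s["position"],s["t"],s["finger_gap"])
q=s["position"];q=np.array([q[0],q[1],q[2]+.016])
print(ring(c,q,.027)[:3],proj(c,q));save(c,"hold2")
p=[.6283,.0237]
ctrl.servo_line([*p,.10],.15);ctrl.sleep(.1)
hit=ctrl.servo_line([*p,.0625],.05,force_limit=8);s=ctrl.state();print(hit,s["position"],s["wrist_force"],s["torque"])
c=ctrl.capture("wrist");save(c,"place2");print(s["t"])
a=cv2.imread("pics/hold2.png");b=cv2.imread("pics/place2.png");cv2.imwrite("pics/two.png",np.hstack([a[90:384,130:390],b[90:384,130:390]]))
E
```

```text
False
gap 0.05377392525488591 [0.4566387  0.31134788 0.00429882]
[0.62822801 0.02445697 0.14017626] 22.4417 0.053698204734746346
(array([0.62839093, 0.0295468 , 0.15617626]), np.float64(43.84788730448777), [[np.float32(252.5), np.float32(231.5), np.float32(43.3)], [np.float32(253.5), np.float32(241.5), np.float32(45.0)], [np.float32(251.5), np.float32(236.5), np.float32(39.4)]]) [252.71221942 239.06623997]
True [0.62754583 0.02356566 0.06231541] [-0.81262138 -0.6203984   5.15225372] [-0.14833547  0.04125407 -0.04475992]
23.6917
```

View pics/two.png

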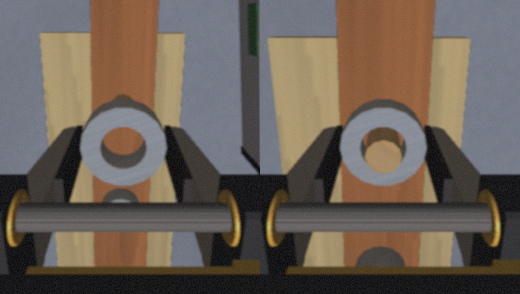

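```bash
python3 - <<'E'
from h import *
ctrl.move_gripper(.074);p=ctrl.state()["position"]
ctrl.servo_line([p[0],p[1],.16],.2)
ctrl.movep([.625,.25,.26],down(-.06));ctrl.sleep(.3)
w=ctrl.capture("wrist");np.savez("w3.npz",**w);save(w,"w3",None,1.5);print(ctrl.state()["t"])
for n,q in (("ptr",[.629,.336,.0795]),("end",[.636,.143,.058]),("edge",[.622,.09,.04])):print(n,proj(w,q))
E
```

```text
26.1917
ptr [251.51234625  98.11328862]
end [264.49208752 235.26415273]
edge [256.90790951 260.96273756]
```

View pics/w3.png

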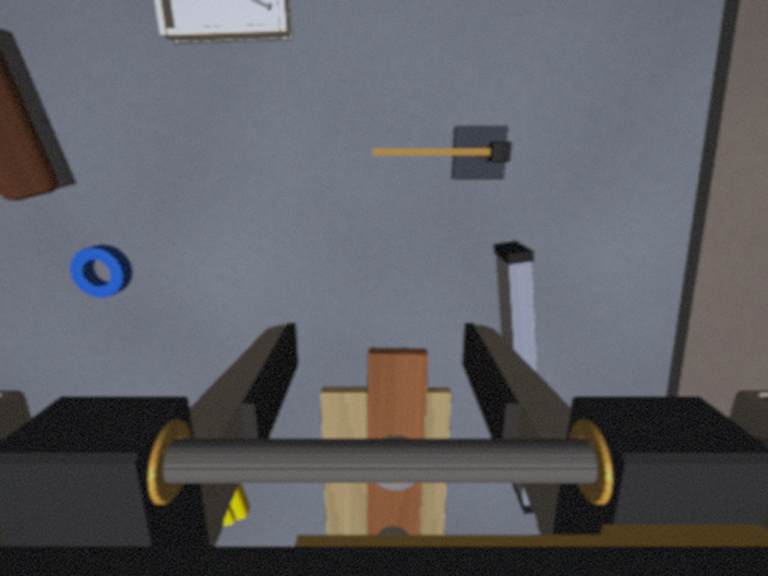

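```bash
python3 - <<'E'
from h import *
w=dict(np.load("w3.npz"));hsv=cv2.cvtColor(w["frame"],cv2.COLOR_RGB2HSV)
H,S,V=[hsv[:,:,i].astype(int) for i in range(3)]
m=((H<30)&(S>100)&(V>80)); pm=m.copy();pm[:90]=0;pm[112:]=0;pm[:,:240]=0;pm[:,330:]=0
v,u=np.nonzero(pm);k=np.polyfit(u,v,1);print("ptr px",u.min(),u.max(),k)
for uu in (u.min()-.5,(u.min()+u.max())/2,u.max()): print("ptr",onz(w,uu,np.polyval(k,uu),.0795).round(4))
pl=(H<13)&(S>90)&(V>60);E=[]
for uu in range(250,282,3): E.append(onz(w,uu,np.flatnonzero(pl[225:260,uu])[0]+224.5,.058)[:2])
E=np.array(E);print("end",E[[0,-1]].round(4),np.polyfit(E[:,0],E[:,1],1))
for r in (240,246,252):
    c=np.flatnonzero(pl[r,235:295])+235;print("sides",onz(w,c[0]-.5,r,.058).round(4),onz(w,c[-1]+.5,r,.058).round(4))
be=(H>=13)&(H<30)&(S>60)
print([onz(w,uu,np.flatnonzero(be[250:270,uu])[0]+249.5,.04).round(4) for uu in (220,235,290,296)])
s=ctrl.capture("scene")
# scene: plank free end vs pointer
print([onz(s,*q).round(3) for q in ((353,213.5,.0795),(294.5,229,.058))])
E
```

```text
ptr px 249 327 [5.85129678e-03 9.89881612e+01]
ptr [0.6252 0.3335 0.0795]
ptr [0.6729 0.3304 0.0795]
ptr [0.7199 0.3272 0.0795]
end [[0.6149 0.1487]
 [0.659  0.1461]] [-0.06039681  0.18588189]
sides [0.6075 0.137  0.058 ] [0.6652 0.1335 0.058 ]
sides [0.6068 0.1271 0.058 ] [0.6649 0.1236 0.058 ]
sides [0.6061 0.1171 0.058 ] [0.6632 0.1137 0.058 ]
[array([0.5638, 0.0979, 0.04  ]), array([0.5875, 0.0965, 0.04  ]), array([0.6747, 0.0912, 0.04  ]), array([0.6842, 0.0907, 0.04  ])]
[array([0.627, 0.341, 0.079]), array([0.648, 0.143, 0.058])]
```

Wide collar is seated (picture: peg top in the bore). The pointer's tip is at (249,101) in wrist pixels, so the pointer is at y≈0.333 on the midline, with the plank end at about 0.145. Now I grip the inner part and slide most of the way.

```bash
python3 - <<'E'
from h import *
Y=-.064
ctrl.move_gripper(.092)
h=np.array([.6105,-.262])
ctrl.movep([*h,.12],down(Y))
print(ctrl.servo_line([*h,.0445],.1,force_limit=10),ctrl.state()["position"])
ctrl.move_gripper(0);s=ctrl.state();print("gap",s["finger_gap"],s["position"],s["wrist_force"])
q=h+np.array([.06*.172-.005,.172])
print(ctrl.servo_line([*q,.0438],.06));ctrl.sleep(.3)
s=ctrl.state();print("gap",s["finger_gap"],s["position"],s["wrist_force"],s["torque"],s["t"])
a=ctrl.capture("scene");b=ctrl.capture("side");np.savez("s4.npz",**a);np.savez("d4.npz",**b)
pa=proj(a,[.645,.325,.07]).astype(int);pb=proj(b,[.645,.325,.07]).astype(int);print(pa,pb)
f=lambda c,p:cv2.resize(c["frame"][p[1]-45:p[1]+45,p[0]-60:p[0]+40,::-1],None,fx=4,fy=4,interpolation=cv2.INTER_CUBIC)
cv2.imwrite("pics/s4.png",np.hstack([f(a,pa),f(b,pb)]))
E
```

```text
False [ 0.61102002 -0.26194948  0.04500264]
gap 0.05967058828990558 [ 0.61014391 -0.26220156  0.04467912] [-2.38974167 -0.95403431  2.86315253]
False
gap 0.05986160343997099 [ 0.61593138 -0.09034976  0.0446271 ] [-0.03717836 -6.5198259   9.08310263] [-1.45878719  0.31683371  0.22444371] 33.425
[349 220] [163 263]
```

View pics/s4.png

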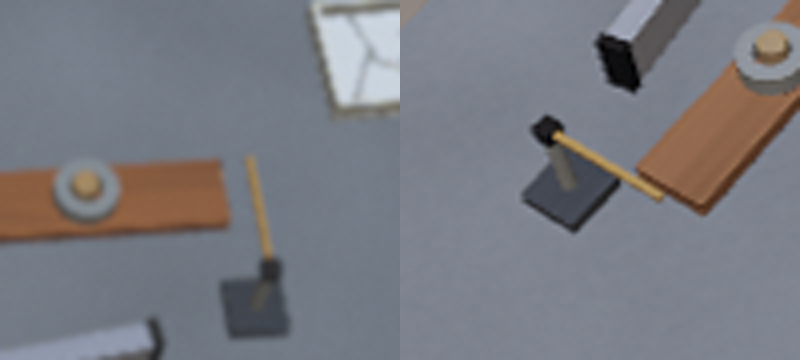

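```bash
python3 - <<'E'
from h import *
a=dict(np.load("s4.npz"));b=dict(np.load("d4.npz"))
g=lambda p,c:((c[0]+.5)/4-.5+p[0]-60,(c[1]+.5)/4-.5+p[1]-45)
for c,p,E,P in ((a,(349,220),[(221,161),(230,224)],[(251,157),(267,260)]),(b,(163,263),[(238,168),(304,205)],[(261,197),(157,137)])):
    e=np.array([onz(c,*g(p,k),.058)[:2] for k in E]);q=np.array([onz(c,*g(p,k),.0795)[:2] for k in P])
    d=np.array([.06,.998]);print("end",e.round(4).tolist(),"ptr",q.round(4).tolist())
    # pointer y-out at plank mid
    t=lambda L,x:np.interp(x,*L[L[:,0].argsort()].T)
    m=e.mean(0);print("gap along bench",(t(q,m[0])-m[1])*.998,"pointer mid",t(q,.637))
    th=c["cam_to_world"]
E
```

```text
end [[0.6171, 0.3158], [0.6757, 0.3101]] ptr [[0.6277, 0.3351], [0.7212, 0.3263]]
gap along bench 0.020389979770589445 pointer mid 0.334257429788441
end [[0.6642, 0.3108], [0.6066, 0.3134]] ptr [[0.6241, 0.3311], [0.7159, 0.3263]]
gap along bench 0.018433164181701614 pointer mid 0.33045993632285103
```

```bash
python3 - <<'E'
from h import *
q=np.array([.6105,-.262])+np.array([.06*.189-.005,.189])
print(ctrl.servo_line([*q,.0438],.03));ctrl.sleep(.3)
s=ctrl.state();print("gap",s["finger_gap"],s["position"],s["wrist_force"],s["torque"],s["t"])
a=ctrl.capture("scene");b=ctrl.capture("side");np.savez("s4.npz",**a);np.savez("d4.npz",**b)
pa=(349,220);pb=(163,263)
f=lambda c,p:cv2.resize(c["frame"][p[1]-45:p[1]+45,p[0]-60:p[0]+40,::-1],None,fx=4,fy=4,interpolation=cv2.INTER_CUBIC)
cv2.imwrite("pics/s5.png",np.hstack([f(a,pa),f(b,pb)]))
E
```

```text
False
gap 0.059707268981244344 [ 0.6169261  -0.07245935  0.04464243] [ 0.83396662 -4.68191481  8.67989479] [-1.17551126  0.37431481  0.12719355] 34.5417
```

View pics/s5.png

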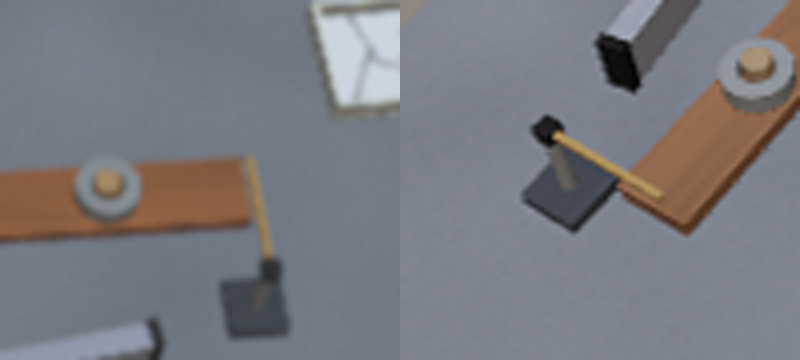

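```bash
python3 - <<'E'
from h import *
ctrl.sleep(.3);s=ctrl.state();print(s["position"],s["finger_gap"],s["wrist_force"])
ctrl.sign_off()
E
```

```text
[ 0.61691074 -0.07242484  0.0446425 ] 0.05996853627270596 [ 0.18826254 -4.70152441  8.75416664]
the job is handed in; nothing more can be done
```

I put both collars on their pegs and let go of them. I then slid the plank out along the bench, still flat on it, until its free end was under the pointer. I handed the job in at about 35 s of robot time, with the gripper still closed on the plank's inner part.

**Collars:** Close-up pictures before release showed each peg through its collar. Both stopped on contact at the height expected for sitting on the plank. I did not touch the blue look-alike ring or the other objects. I took no final overall picture to confirm that none had moved.

**Holding:** At the end the grip was steady (60 mm gap, constant height), with an upward force of about 9 N on the gripper. The last pictures show the plank in place under the pointer. I judged it level from those pictures and the steady grip height, not by measuring tilt.

**Position under the pointer:** My estimates of where the end sits disagree by a few millimetres:

| Source | End relative to pointer |
|---|---|
| Scene camera | about 2.5 mm short |
| Side camera | about 0.5 mm short |
| Peg position plus arm travel | about level with it |
| Earlier oblique wrist view | about 4 mm past |

I left it at the middle of these.

**Sideways offset:** The plank started about 11 mm off the bench's middle line. I let it drift 5 mm back towards the line during the slide, so the end is about 6 mm off the middle but still under the pointer.

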